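Peel the clinging top tray off the stack and present it

TASK

The top tray clings to the stack of nested trays. Take it by the upright tab at its corner and lift that corner first, so that it peels off while the opposite corner is still down in the stack and the trays beneath stay standing where they are. Then hold it out level and right way up, about 20 cm above the middle of the steel instrument tray, ready to be filled; finish while still holding it there, and leave the beaker and the cup alone.

Things in the scene. Friction and masses are not known exactly. Their poses are not given: they have to be found in the camera images.
- stack: Four white square plastic trays pressed together (one piece, loose on the table, 0.5 kg) under the top tray: 130 mm square at the rims with rounded corners, 172 mm over the corners, rim top 54 mm above the table. Origin: centre of its underside, on the table; z up. Its x and y axes run through its CORNERS, its sides lie at 45 degrees to them.
- clips (a point): Point on the stack's axis, 68 mm above the table, level with four sprung clips, one at the middle of each side, 68 mm out, tops at 73 mm. Their round noses hook 2 mm over the top tray's rim; each gives way outward when the rim there is pulled up 5 mm with 1 to 2 N. Turning the tray up about its opposite corner by 0.24 rad frees them pair by pair; straight up strains all four together.
- top_tray: Top tray, white plastic, 0.09 kg: open, 24 mm deep with sloping walls, 96 mm square at the floor, 130 mm square at its 3 mm rim, corners rounded. Origin: centre of its underside, 40 mm above the stack's origin while nested (its rim top is then 64 mm above the table). Axes as the stack's: +x to the far corner, -x to the corner with the tab, z up out of the tray.
- tray_mid (a point): The middle of the top tray, 12 mm above its underside; axes as top_tray.
- tab (a point): Centre of the top tray's upright thumb tab, 100 mm from the tray's middle along the tray's -x, 40 mm above its underside (about 80 mm above the table at the start). An upright plate 8 mm thick along the tray's x, 34 mm wide along y, standing 32 mm clear above the rim top; take it across its 8 mm from above. The rim's corner lies 10 mm behind it.
- far_corner (a point): Top of the top tray's rim at the corner opposite the tab, 84 mm from the tray's middle along its +x, 24 mm above its underside (64 mm above the table while nested).
- steel_tray: Shallow steel instrument tray, fixed on the table, 198 mm (its x) by 308 mm (its y), 24 mm high; its long side runs about away from the robot. Origin: centre of its underside, on the table.
- beaker: Clear beaker, 71 mm across, 92 mm high, a bystander. Origin: centre of its underside.
- cup: Clear open cup, 58 mm across, 62 mm high, a bystander behind the stack. Origin: centre of its underside.

How it is judged:
By the outcome, as a careful person would: the job done as asked, in the order asked, and still so for the second after the job is handed in, while the arm keeps its last pose, push and grip.
It also fails if it takes over 35 s, if anything falls off the work surface, if the arm or the gripper's body presses on something with over 40 N, if the wrist force passes 120 N, or if a joint passes its speed limit or range.

ROBOT

A 6-joint arm with a two-finger parallel gripper is mounted at the origin on a cart in front of the work surface, level with it; the furniture and walls round the work are solid. World frame = base frame: x ahead of the robot, y to its left, z up, the work surface at z = 0. Lengths are in m, angles in rad, forces in N, time in s.
With the tool pointing down it reaches from about 0.375 to 0.9 m from the base axis. Payload 3.1 kg.
Tool frame: the origin (TCP) lies between the finger pads; the fingertips stand 8 mm ahead of it and the grasp point (between the pads) lies 11 mm behind it; z points along the fingers, y is the line along which they close (so a half turn about z gives the same grasp; the last joint's range is limited). The gripper opens to 85 mm and grips with 20 to 120 N. Pads are 22 mm wide; open, the fingers measure 114 mm over their backs; the gripper's body (76 mm by 85 mm) begins 54 mm behind the grasp point. The pads swing forward as they close: fully open they stand 13 mm farther back than shut.
Start: joints at [0.978, 0.527, 1.433, -0, 1.181, -0.178], TCP at [0.252, 0.572, 0.239] pointing down, gripper open.
Joint ranges: [-3.08, 3.08], [-0.75, 2.2], [0.22, 2.44], [-1.43, 4.57], [0, 2.65], [-2.85, 2.85]. Speed limits (rad/s): [2.79, 2.79, 3.14, 3.14, 3.14, 3.14].

INTERFACE

Orientations are given as a unit quaternion [x, y, z, w].
In Python, from station import readout, cams, sign_off gives the robot as it stands.
- The arm moves only by the tool send_rows, never from a script. Its argument "commands" is text: rows parted by semicolons, each of 5 numbers parted by spaces: the finger opening in mm, from 0 to 85.4, then the shift along the tool's x, y, z each as a share of 0.02 m, from -1 to 1, then the turn about the tool's z as a share of 4 degrees, from -1 to 1. In form: grip dx dy dz spin; .... A call has 1 to 20 rows; each row shifts and turns the commanded pose from where the row before left it, along the tool's axes as they then stand; what a row does not reach is not made up. A row lasts 1/12 s, in which the tool goes at most 41.7 mm and 7.16 degrees, less where a joint would pass 70% of its speed; a pose out of reach is approached as far as the arm can. A call with a number of a shift or a turn outside -1 to 1 is refused whole. A call with a gripper value outside its range is refused whole. The fingers move at their own pace and stop on an object; "grip_force" is the grip in N (left out, the last holds). Time passes only in rows, so rows that do not move let the fingers close. It gives the time, the measured TCP pose, the force, the opening and the grip force at its end, in the units of the state.
- readout.sense(): the state, without advancing time (a new reading comes with each control period).
- cams.snapshot(name): name is "scene" or "top" or "wrist"; returns a dict with "pixels" (420x560x3 uint8, red, green, blue), "intrinsics" (3x3 intrinsics, pixels), "eye" and "rotation" of the camera in the world. Camera axes: x right, y down, z forward; pixel columns grow to the right and rows downward; lengths in m; the calibration is good to about 2 mm. A picture is of the moment at which its call begins. There is no depth.
- sign_off(): hands the job in; it is judged then, once.
The state is a dict: "t": time; "q": joint angles; "qd": joint speeds; "tau": joint torques, N m; "tcp_pos": TCP position; "tool_rot": TCP orientation; "force": force on the tool from outside, world axes, zero at the start; "ft_torque": the same for the moment, N m; "finger_gap": opening from 0.0 (shut) to 1.0 (fully open); "gripper_force": force on a finger pad.
Only numpy, scipy, OpenCV 4.12 (cv2) and the standard library are available. Lean on these libraries where they do the work, as an engineer would, in place of code of your own. Each camera call takes 0.05 s, during which the arm holds its last target. There are 200 camera calls.

## Working session

There is one attempt and no reset: what is moved stays moved. The work goes in short steps, Python scripts to look and compute and a tool call to move; the robot and the scene stay as the last step left them, time stands still between calls to the robot, and variables do not carry over. Pictures are saved under pics/ and viewed, at most 13 in all, crops included, and the job is handed in when it is done.

Besides the shell and the picture viewer there is one more tool, called after "Emit:" as name(argument=value, ...) on one line, values as JSON. send_rows: Moves the arm, as the interface text tells. Its arguments: {"type":"object","properties":{"commands":{"type":"string"},"grip_force":{"type":"number"}},"required":["commands"]}

```bash
mkdir -p pics; ls; python3 - <<'E'
from station import readout,cams
import cv2,numpy as np
print(readout.sense())
a=[]
for n in("scene","top"):
    s=cams.snapshot(n);np.savez(f"{n}0.npz",**s)
    cv2.imwrite(f"pics/{n}0.png",s["pixels"][:,:,::-1]);print(n,s["intrinsics"],s["eye"],s["rotation"])
E
```

```text
pics
{'t': 0.0, 'q': array([ 9.77541103e-01,  5.28449708e-01,  1.43388660e+00, -8.54672109e-06,
        1.18142002e+00, -1.78512384e-01]), 'qd': array([ 0.00058378,  0.00068016, -0.00118223,  0.00087854,  0.00160633,
        0.00101678]), 'tau': array([-6.93873972e-05, -4.42359674e+01, -1.78025115e+01, -1.67334751e-04,
        8.23192036e-03, -2.40115170e-06]), 'tcp_pos': array([0.25143338, 0.57143378, 0.23834872]), 'tool_rot': array([ 2.05886638e-01,  9.78575251e-01, -1.00377263e-03, -4.03518583e-04]), 'force': array([-0.3704567 , -0.90434183,  0.64286641]), 'ft_torque': array([-0.03817865,  0.04164506,  0.02973732]), 'gripper_force': 0.0, 'finger_gap': 1.0005079408567847}
scene [[395.40707652   0.         272.47633653]
 [  0.         395.40707652 204.45184041]
 [  0.           0.           1.        ]] [ 0.03697267 -0.24067598  0.78899923] [ 0.797561   -0.50706135  0.17074878 -0.27862178]
top [[405.29331423   0.         281.25663335]
 [  0.         405.29331423 216.16216155]
 [  0.           0.           1.        ]] [0.400102   0.03224249 1.01647334] [-0.6986916   0.71084281 -0.0640817   0.04925529]
```

View pics/scene0.png

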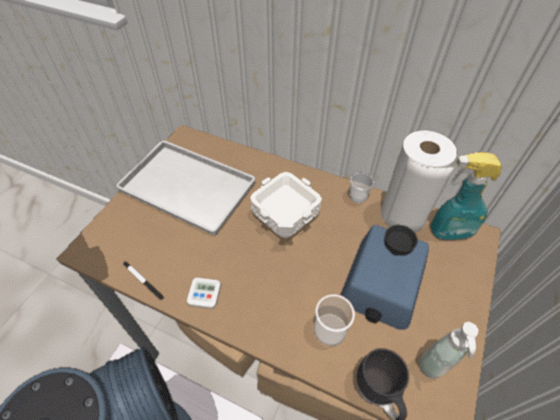

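View pics/top0.png

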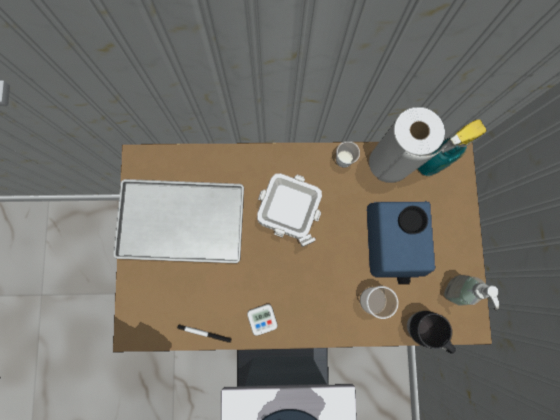

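The scene view shows the stack at about (286,207), with its tab pointing at the robot at (286,240). In the top view the white tray is centred at (290,206), the tab is at (306,240), the steel tray spans cols 117–243 and rows 181–262, and the cup is at (347,155). I'll measure these next.

```bash
cat >h.py <<'E'
import numpy as np,cv2
from scipy.spatial.transform import Rotation as R
def ray(s,uv):
    uv=np.atleast_2d(uv).astype(float)
    r=s["rotation"]; M=R.from_quat(r).as_matrix()
    d=np.c_[uv,np.ones(len(uv))]@np.linalg.inv(s["intrinsics"]).T
    return np.array(s["eye"]),d@M.T
def on_z(s,uv,z):
    e,d=ray(s,uv); return e+d*((z-e[2])/d[:,2])[:,None]
def tri(s1,a,s2,b):
    A=np.zeros((3,3));y=np.zeros(3)
    for s,p in((s1,a),(s2,b)):
        e,d=ray(s,p);d=d[0]/np.linalg.norm(d);P=np.eye(3)-np.outer(d,d);A+=P;y+=P@e
    return np.linalg.solve(A,y)
def project(s,P):
    M=R.from_quat(s["rotation"]).as_matrix();c=(np.atleast_2d(P)-s["eye"])@M;c=c@np.array(s["intrinsics"]).T
    return c[:,:2]/c[:,2:]
E
python3 - <<'E'
from h import *
t=dict(np.load("top0.npz"));s=dict(np.load("scene0.npz"))
print("steel corners",on_z(t,[(121,181),(243,184),(240,262),(117,259)],.024).round(3))
print("tab tri",tri(t,(306,239),s,(286,238)).round(3),on_z(t,(306,239),.094).round(3))
hsv=cv2.cvtColor(t["pixels"],cv2.COLOR_RGB2HSV)
m=((hsv[...,1]<45)&(hsv[...,2]>150)).astype(np.uint8);m[:, :252]=0;m[:,330:]=0;m[:165]=0;m[260:]=0
c=max(cv2.findContours(m,0,2)[0],key=cv2.contourArea)[:,0]
r=cv2.minAreaRect(on_z(t,c,.064)[:,:2].astype(np.float32)*1000);print(r,len(c))
im=t["pixels"][160:260,240:340,::-1];im2=s["pixels"][160:260,236:336,::-1]
cv2.imwrite("pics/c1.png",cv2.resize(np.hstack([im,im2]),None,fx=4,fy=4,interpolation=cv2.INTER_CUBIC))
E
```

```text
steel corners [[0.656 0.408 0.024]
 [0.644 0.104 0.024]
 [0.449 0.112 0.024]
 [0.462 0.409 0.024]]
tab tri [ 0.502 -0.049  0.025] [[ 0.495 -0.044  0.094]]
((576.4559326171875, -8.799980163574219), (151.74937438964844, 164.61012268066406), 76.4518814086914) 158
```

View pics/c1.png

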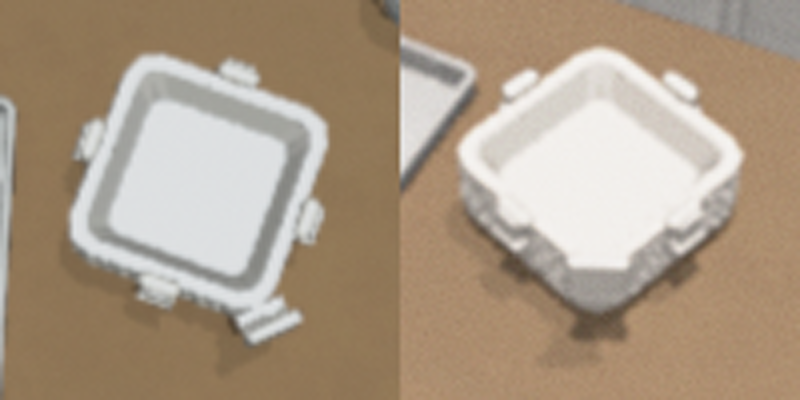

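The crop shows the tab's top edge in the top view at crop (263,308), px (305.7,237). In the scene view it is at crop (600,264), px (286,226). Outer rim corners in the top view are at crop (143,57), (326,120), (75,240) and (240,305).

```bash
python3 - <<'E'
from h import *
t=dict(np.load("top0.npz"));s=dict(np.load("scene0.npz"))
tt=(240+263/4,160+308/4)
print("tab",tri(t,tt,s,(286,226)).round(3),on_z(t,tt,.096).round(3),on_z(s,(286,226),.096).round(3))
T=lambda L:[(240+a/4,160+b/4) for a,b in L]
S=lambda L:[(236+(a-400)/4,160+b/4) for a,b in L]
print(on_z(t,T([(240,318),(285,298)]),.096).round(3), on_z(s,S([(570,265),(632,263)]),.096).round(3))
k=on_z(t,T([(143,57),(326,120),(75,240),(240,305)]),.064);print(k.round(3))
print("diag far/near, mean", k[:,:2].mean(0))
# rim sides: left side, right side, top side lines
for n,L in dict(left=[(122,85),(78,205)],right=[(327,145),(278,285)],top=[(175,58),(305,98)]).items():
    p=on_z(t,T(L),.064)[:,:2];d=p[1]-p[0];print(n,p.round(3),np.degrees(np.arctan2(d[1],d[0])))
k=on_z(s,S([(600,47),(743,155),(459,155)]),.064);print("scene far,right,left",k.round(3))
f=on_z(t,T([(160,100),(285,140),(107,225),(240,277)]),.043);print("floor",f.round(3),f.mean(0))
E
```

```text
tab [ 0.503 -0.046  0.069] [[ 0.5   -0.044  0.096]] [[ 0.485 -0.053  0.096]]
[[ 0.494 -0.03   0.096]
 [ 0.505 -0.056  0.096]] [[ 0.478 -0.039  0.096]
 [ 0.493 -0.068  0.096]]
[[ 0.657  0.022  0.064]
 [ 0.616 -0.087  0.064]
 [ 0.546  0.064  0.064]
 [ 0.505 -0.033  0.064]]
diag far/near, mean [ 0.58114413 -0.00841208]
left [[0.64  0.035]
 [0.567 0.062]] 159.53426942790983
right [[ 0.601 -0.088]
 [ 0.517 -0.056]] 159.1753607200584
top [[ 0.656  0.003]
 [ 0.63  -0.075]] -108.39160768730544
scene far,right,left [[ 0.656  0.023  0.064]
 [ 0.613 -0.089  0.064]
 [ 0.542  0.063  0.064]]
floor [[ 0.635  0.012  0.043]
 [ 0.609 -0.064  0.043]
 [ 0.558  0.046  0.043]
 [ 0.525 -0.035  0.043]] [ 0.58171359 -0.01038493  0.043     ]
```

Emit:
send_rows(commands="85 0 0 0 0.95;85 0 0 0 0.95;85 0 0 0 0.95;85 0 0 0 0.95;85 0 0 0 0.95;85 0 0 0 0.95;85 0 0 0 0.95;85 0 0 0 0.95;85 0 0 0 0.95;85 0 0 0 0.95;85 0 0 0 0.95;85 -1 -0.06 0 0;85 -1 -0.06 0 0;85 -1 -0.06 0 0;85 -1 -0.06 0 0;85 -1 -0.06 0 0;85 -1 -0.06 0 0;85 -1 -0.06 0 0;85 -1 -0.06 0 0;85 -1 -0.06 0 0")

```text
t: 1.77
tcp_pos: [0.3164, 0.4025, 0.239]
tool_rot: [0.541, 0.841, -0.0, -0.0]
force: [-0.4, -0.2, 1.1]
finger_gap: 0.996
gripper_force: 0.0
```

Emit:
send_rows(commands="60 -1 -0.06 0 0;60 -1 -0.06 0 0;60 -1 -0.06 0 0;60 -1 -0.06 0 0;60 -1 -0.06 0 0;60 -1 -0.06 0 0;60 -1 -0.06 0 0;60 -1 -0.06 0 0;60 -1 -0.06 0 0;60 -1 -0.06 0 0;60 -1 -0.06 0 0;60 -1 -0.06 0 0;60 -1 -0.06 0 0;60 -1 -0.06 0 0;60 -1 -0.06 0 0;60 -1 -0.06 0 0;60 -1 -0.06 0 0;60 -1 -0.06 0 0;60 -1 -0.06 0 0;60 -1 -0.06 0 0")

```text
t: 3.43
tcp_pos: [0.46, 0.0286, 0.2391]
tool_rot: [0.542, 0.841, -0.0, -0.0]
force: [-0.5, 0.6, -0.2]
finger_gap: 0.701
gripper_force: 0.0
```

Emit:
send_rows(commands="60 -1 -0.06 0 0;60 -1 -0.06 0 0;60 -1 -0.06 0 0;60 -1 -0.06 0 0;60 0 0 0 0;60 0 0 0 0")

```text
t: 3.93
tcp_pos: [0.4887, -0.0458, 0.2389]
tool_rot: [0.542, 0.84, 0.0, -0.001]
force: [-0.7, 0.8, -0.3]
finger_gap: 0.701
gripper_force: 0.0
```

```bash
python3 - <<'E'
from h import *
from station import readout,cams
import cv2
s=cams.snapshot("wrist");np.savez("w1.npz",**s)
cv2.imwrite("pics/w1.png",s["pixels"][:,:,::-1])
r=readout.sense();print(r["t"],r["tcp_pos"],r["q"],s["eye"],R.from_quat(r["tool_rot"]).as_matrix().round(3))
E
```

```text
3.9833 [ 0.48809259 -0.04500594  0.23888682] [-3.20624706e-01  3.48303518e-01  1.76268923e+00  4.62464919e-04
  1.03242378e+00 -7.46395124e-01] [0.45562296 0.0273753  0.37383741] [[-0.413  0.911 -0.002]
 [ 0.911  0.413  0.001]
 [ 0.002 -0.001 -1.   ]]
```

View pics/w1.png

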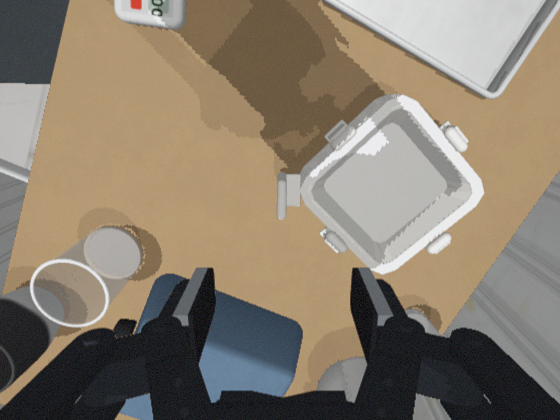

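The wrist view shows the tab's top as a narrow vertical strip, cols 277–286 and rows 173–220. Rim corners are at about (303,187), (483,187), (397,96) and (380,272).

```bash
python3 - <<'E'
from h import *
w=dict(np.load("w1.npz"))
im=w["pixels"].astype(int);m=(im.min(2)>125)&(im.max(2)-im.min(2)<40)
for r in range(166,226,5): 
    c=np.flatnonzero(m[r,265:301])+265; print(r,(c.min(),c.max(),len(c)) if len(c) else None, im[r,270:302:2].min(1) if 0 else "")
p=on_z(w,[(281.5,174),(281.5,219),(281.5,196.5)],.096);print(p.round(4)); d=p[0]-p[1];print(np.degrees(np.arctan2(d[1],d[0])), np.linalg.norm(d))
k=on_z(w,[(302,187),(484,187),(397,96),(380,272)],.064);print(k.round(3),k.mean(0)); d=k[1]-k[0];print(np.degrees(np.arctan2(d[1],d[0])))
M=R.from_quat([0.542,.84,0,0]).as_matrix()
print("tool shift", ((p[2]-[0.4885,-0.0453,.2389])@M).round(4))
E
```

```text
166 None 
171 None 
176 (np.int64(279), np.int64(300), 19) 
181 (np.int64(278), np.int64(300), 23) 
186 (np.int64(277), np.int64(300), 24) 
191 (np.int64(277), np.int64(300), 24) 
196 (np.int64(277), np.int64(299), 23) 
201 (np.int64(277), np.int64(299), 23) 
206 (np.int64(277), np.int64(298), 13) 
211 (np.int64(277), np.int64(285), 9) 
216 (np.int64(277), np.int64(285), 9) 
221 None 
[[ 0.4808 -0.0304  0.096 ]
 [ 0.4965 -0.0654  0.096 ]
 [ 0.4885 -0.0475  0.096 ]]
114.17120455780386 0.03839629278322528
[[ 0.506 -0.04   0.064]
 [ 0.656  0.027  0.064]
 [ 0.544  0.063  0.064]
 [ 0.612 -0.087  0.064]] [ 0.57943558 -0.00923382  0.064     ]
24.219069868130678
tool shift [-0.002  -0.0009  0.1429]
```

Emit:
send_rows(commands="30 -0.1 -0.05 1 0;30 0 0 1 0;30 0 0 1 0;30 0 0 1 0;30 0 0 1 0;30 0 0 1 0;30 0 0 0.7 0;30 0 0 0.5 0;30 0 0 0.5 0;30 0 0 0.35 0;30 0 0 0 0;30 0 0 0 0", grip_force=20)

```text
t: 4.98
tcp_pos: [0.4887, -0.0473, 0.0784]
tool_rot: [0.541, 0.841, 0.0, -0.0]
force: [0.9, -1.2, 0.2]
finger_gap: 0.349
gripper_force: 0.0
```

Emit:
send_rows(commands="20 0 0 0 0;15 0 0 0 0;12 0 0 0 0;8 0 0 0 0;4 0 0 0 0;4 0 0 0 0;4 0 0 0 0;4 0 0 0 0", grip_force=20)

```text
t: 5.65
tcp_pos: [0.4891, -0.0478, 0.0787]
tool_rot: [0.542, 0.841, 0.0, 0.001]
force: [-0.7, -0.2, 5.6]
finger_gap: 0.094
gripper_force: 21.1
```

```bash
python3 - <<'E'
from h import *
from station import readout,cams
r=readout.sense();print(r["t"],r["tcp_pos"],r["force"],r["ft_torque"],r["finger_gap"]*85.4,r["gripper_force"])
s=cams.snapshot("scene");w=cams.snapshot("wrist")
cv2.imwrite("pics/g1.png",np.hstack([cv2.resize(s["pixels"][130:270,216:356,::-1],(400,400),interpolation=2),cv2.resize(w["pixels"][:,70:490,::-1],(400,400))]))
E
```

```text
5.65 [ 0.48912087 -0.04778178  0.07874069] [-0.67679693 -0.18222606  5.64650191] [-0.20782691  0.00025417 -0.1329895 ] 8.029266141227302 21.138420403003693
```

View pics/g1.png

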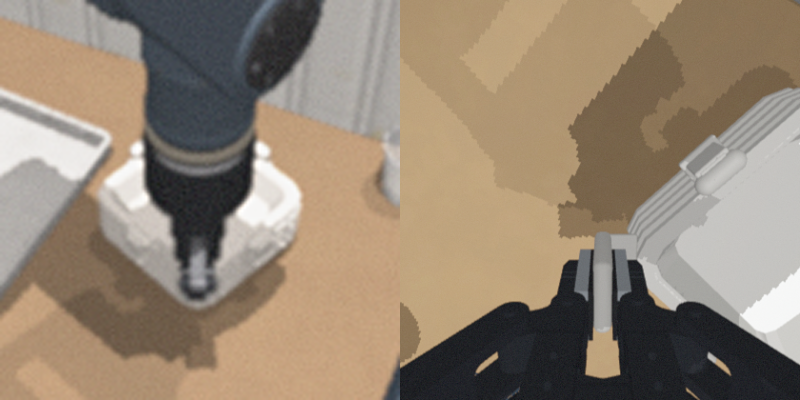

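The tab is gripped square across its 8 mm. I'll start the peel with a light grip, so the plate can tilt between the pads, and watch the opening.

Emit:
send_rows(commands="8 0 0.02 -0.1 0;8 0 0.02 -0.1 0;8 0 0 0 0", grip_force=20)

```text
t: 6.0
tcp_pos: [0.4892, -0.0471, 0.0822]
tool_rot: [0.541, 0.841, -0.0, -0.0]
force: [-0.1, -1.2, -2.0]
finger_gap: 0.096
gripper_force: 10.7
```

```bash
cat > st.py <<'E'
from station import readout
r=readout.sense();print(r["t"],r["tcp_pos"].round(4),r["force"].round(1),r["ft_torque"].round(2),round(r["finger_gap"]*85.4,2),round(r["gripper_force"],1))
E
python3 st.py
```

```text
6.0 [ 0.4892 -0.0471  0.0822] [-0.1 -1.2 -2. ] [-0.26  0.12 -0.1 ] 8.17 10.7
```

Emit:
send_rows(commands="8.4 0 0.025 -0.1 0;8.7 0 0.025 -0.1 0;9 0 0.025 -0.1 0;9 0 0 0 0", grip_force=20)

```text
t: 6.33
tcp_pos: [0.4909, -0.0464, 0.0885]
tool_rot: [0.541, 0.841, 0.0, -0.0]
force: [0.4, 0.5, -1.2]
finger_gap: 0.107
gripper_force: 7.5
```

```bash
python3 st.py; python3 - <<'E'
from h import *
from station import cams
s=cams.snapshot("scene");w=cams.snapshot("wrist")
np.savez("w2.npz",**w)
cv2.imwrite("pics/g2.png",np.hstack([cv2.resize(s["pixels"][130:270,216:356,::-1],(400,400),interpolation=2),cv2.resize(w["pixels"][150:420,200:470,::-1],(400,400))]))
E
```

```text
6.3333 [ 0.4909 -0.0464  0.0885] [ 0.4  0.5 -1.2] [-0.09  0.06  0.01] 9.16 7.5
```

View pics/g2.png

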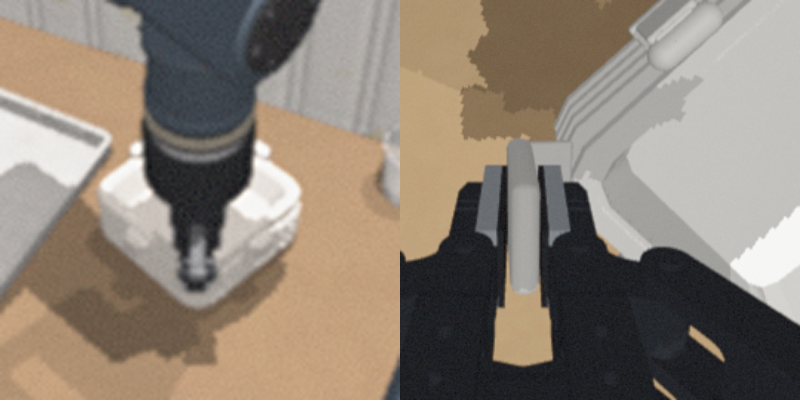

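The tab's top keeps the same size and place in the wrist view (end at px (282,246)), so it rises with the fingers without slipping. The plate is starting to tilt. I'll continue along the arc.

Emit:
send_rows(commands="9.3 0 0.03 -0.125 0;9.6 0 0.03 -0.125 0;9.9 0 0.03 -0.125 0;10.2 0 0.03 -0.125 0;10.5 0 0.03 -0.125 0;10.8 0 0.03 -0.125 0;10.8 0 0 0 0", grip_force=20)

```text
t: 7.02
tcp_pos: [0.4935, -0.045, 0.1037]
tool_rot: [0.541, 0.841, -0.0, -0.001]
force: [-1.4, -0.8, -2.5]
finger_gap: 0.131
gripper_force: 12.1
```

```bash
python3 st.py; python3 - <<'E'
from h import *
from station import cams
s=cams.snapshot("scene");w=cams.snapshot("wrist")
cv2.imwrite("pics/g3.png",np.hstack([cv2.resize(s["pixels"][130:270,216:356,::-1],(400,400),interpolation=2),cv2.resize(w["pixels"][150:420,200:470,::-1],(400,400))]))
E
```

```text
7.0167 [ 0.4935 -0.045   0.1037] [-1.4 -0.8 -2.5] [-0.25  0.5  -0.02] 11.15 12.1
```

View pics/g3.png

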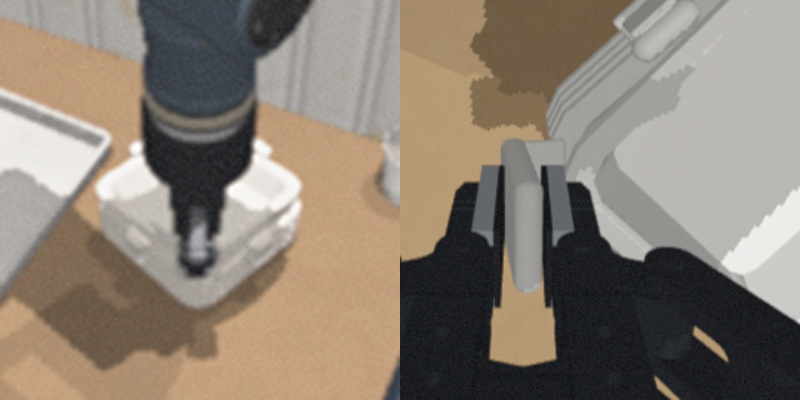

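The near corner is up and tilting inside the pads, and the stack has not moved. I'll finish the arc.

Emit:
send_rows(commands="11.2 0 0.025 -0.125 0;11.6 0 0.025 -0.125 0;11.9 0 0.025 -0.125 0;12.2 0 0.025 -0.125 0;12.5 0 0.03 -0.125 0;12.8 0 0.03 -0.125 0;13.1 0 0.03 -0.125 0;13.4 0 0.03 -0.125 0;13.4 0 0.03 -0.125 0;13.4 0 0 0 0", grip_force=20)

```text
t: 7.95
tcp_pos: [0.5, -0.0432, 0.1266]
tool_rot: [0.542, 0.841, 0.001, 0.002]
force: [0.5, -0.8, -0.6]
finger_gap: 0.157
gripper_force: 1.0
```

```bash
python3 st.py; python3 - <<'E'
from h import *
from station import cams
s=cams.snapshot("scene");w=cams.snapshot("wrist");t=cams.snapshot("top")
cv2.imwrite("pics/g4.png",np.hstack([cv2.resize(s["pixels"][130:270,216:356,::-1],(400,400),interpolation=2),cv2.resize(w["pixels"][70:420,200:550,::-1],(400,400))]))
E
```

```text
7.95 [ 0.5    -0.0432  0.1266] [ 0.5 -0.8 -0.6] [-0.01  0.03 -0.02] 13.39 1.0
```

View pics/g4.png

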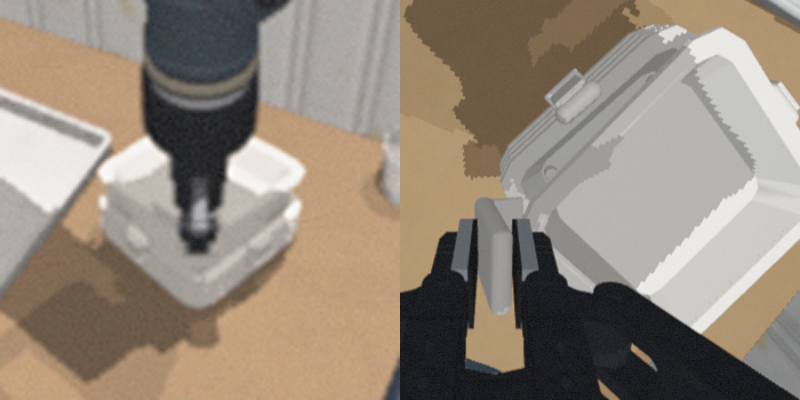

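The tray now stands about 0.26 rad up with its far corner still in the stack, and the clips are free. I'll square it up by closing the fingers firmly.

Emit:
send_rows(commands="12.8 0 0 0 0;12.2 0 0 0 0;11.6 0 0 -0.05 0;11 0 0 -0.05 0;10.4 0 0 -0.05 0;9.8 0 0 -0.05 0;9.2 0 0 -0.05 0;8.6 0 0 -0.05 0;8 0 0 -0.05 0;4 0 0 0 0;2 0 0 0 0;2 0 0 0 0;2 0 0 0 0", grip_force=60)

```text
t: 9.18
tcp_pos: [0.4986, -0.043, 0.1328]
tool_rot: [0.541, 0.841, -0.0, -0.0]
force: [-0.4, 0.3, -1.0]
finger_gap: 0.08
gripper_force: 61.1
```

```bash
python3 st.py; python3 - <<'E'
from h import *
from station import cams
s=cams.snapshot("scene");w=cams.snapshot("wrist")
np.savez("w5.npz",**w)
cv2.imwrite("pics/g5.png",np.hstack([cv2.resize(s["pixels"][130:270,216:356,::-1],(400,400),interpolation=2),cv2.resize(w["pixels"][70:420,200:550,::-1],(400,400))]))
E
```

```text
9.1833 [ 0.4986 -0.043   0.1328] [-0.4  0.3 -1. ] [-0.01  0.05 -0.02] 6.82 61.1
```

View pics/g5.png

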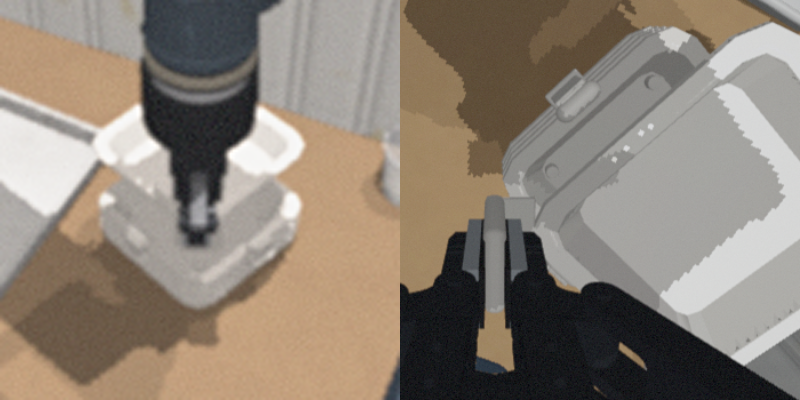

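The tray is squared up, level and clear of the stack; the stack stays where it was and the wrist carries about 0.09 kg. Next I lift it and carry it to the steel tray.

Emit:
send_rows(commands="2 0 0 -0.2 0;2 0 0 -0.4 0;2 0 0 -0.6 0;2 0 0 -0.6 0;2 0 0 -0.6 0;2 0 0 -0.6 0;2 0 0 -0.6 0;2 0 0 -0.6 0;2 0 0 -0.6 0;2 0 0 -0.3 0;2 0 0 -0.1 0;2 0 0 0 0", grip_force=80)

```text
t: 10.28
tcp_pos: [0.4988, -0.043, 0.2375]
tool_rot: [0.541, 0.841, 0.0, 0.001]
force: [0.3, 0.2, -1.0]
finger_gap: 0.075
gripper_force: 82.9
```

Emit:
send_rows(commands="2 0.3 0.09 0 0;2 0.6 0.176 0 0;2 0.6 0.176 0 0;2 0.6 0.176 0 0;2 0.6 0.176 0 0;2 0.6 0.176 0 0;2 0.6 0.176 0 0;2 0.6 0.176 0 0;2 0.6 0.176 0 0;2 0.6 0.176 0 0;2 0.6 0.176 0 0;2 0.6 0.176 0 0;2 0.6 0.176 0 0;2 0.6 0.176 0 0;2 0.6 0.176 0 0;2 0.6 0.176 0 0;2 0.6 0.176 0 0;2 0.6 0.176 0 0;2 0.6 0.176 0 0;2 0.6 0.176 0 0")

```text
t: 11.95
tcp_pos: [0.4636, 0.2001, 0.2367]
tool_rot: [0.541, 0.841, -0.0, -0.0]
force: [-0.4, -0.4, -0.2]
finger_gap: 0.07
gripper_force: 82.9
```

Emit:
send_rows(commands="2 0.6 0.176 0 0;2 0.3 0.09 0 0;2 0 0 0 0;2 0 0 0 0;2 0 0 0 0")

```text
t: 12.37
tcp_pos: [0.4616, 0.2169, 0.2367]
tool_rot: [0.541, 0.841, -0.0, 0.0]
force: [0.5, 0.2, -0.9]
finger_gap: 0.075
gripper_force: 82.9
```

```bash
python3 st.py; python3 - <<'E'
from h import *
from station import cams
s=cams.snapshot("scene");t=cams.snapshot("top");np.savez("t6.npz",**t);np.savez("s6.npz",**s)
cv2.imwrite("pics/g6.png",np.hstack([cv2.resize(s["pixels"][60:270,90:370,::-1],(400,300),interpolation=2),cv2.resize(t["pixels"][110:320,90:370,::-1],(400,300),interpolation=2)]))
E
```

```text
12.3667 [0.4616 0.2169 0.2367] [ 0.5  0.2 -0.9] [-0.07  0.07 -0.03] 6.42 82.9
```

View pics/g6.png

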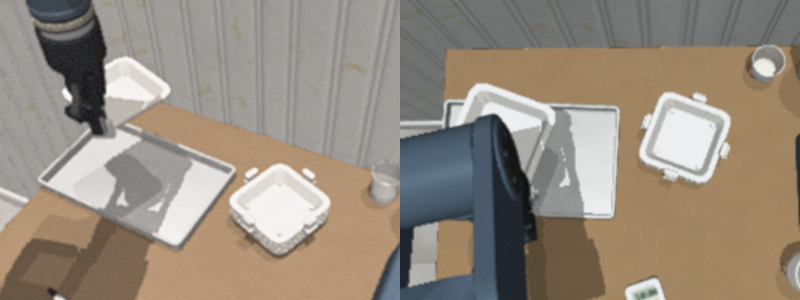

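The tray is held out over the steel tray; the stack, clips and cup look undisturbed. I'll check level and position from two rim corners, top (144.6,171) and (196.4,185.6), scene (177,102) and (208,125).

```bash
python3 - <<'E'
from h import *
t=dict(np.load("t6.npz"));s=dict(np.load("s6.npz"))
print("far",tri(t,(144.6,170.9),s,(176.8,102)).round(3),"exp .629 .293 .222")
print("right",tri(t,(196.4,185.6),s,(208.3,125.1)).round(3),"exp .587 .181 .222")
print(project(t,[[.629,.293,.222],[.587,.181,.222]]),project(s,[[.629,.293,.222],[.587,.181,.222]]))
E
```

```text
far [0.627 0.292 0.211] exp .629 .293 .222
right [0.597 0.188 0.202] exp .587 .181 .222
[[141.74573675 168.99106025]
 [197.39486195 188.60792575]] [[176.30180138  97.45852564]
 [208.38715744 121.426639  ]]
```

```bash
python3 - <<'E'
from h import *
from station import cams
w=cams.snapshot("wrist");np.savez("w7.npz",**w)
w5=dict(np.load("w5.npz"));a=w5["pixels"].astype(int);b=w["pixels"].astype(int)
# where level tray rim corners should appear in the wrist view for slip 0 / 10 mm
for dz in(0,.005,.01):
  m=np.array([.5526,.258,.222-dz]);u=np.array([.911,.413,0]);v=np.array([-.413,.911,0])
  print(dz,project(w,[m+.084*u,m+.084*v,m-.084*v,m-.084*u]).round(0).tolist())
cv2.imwrite("pics/w7.png",w["pixels"][:,:,::-1])
E
```

```text
0 [[671.0, 269.0], [533.0, 80.0], [465.0, 406.0], [316.0, 269.0]]
0.005 [[660.0, 264.0], [525.0, 81.0], [461.0, 399.0], [315.0, 265.0]]
0.01 [[650.0, 259.0], [517.0, 81.0], [456.0, 392.0], [314.0, 260.0]]
```

View pics/w7.png

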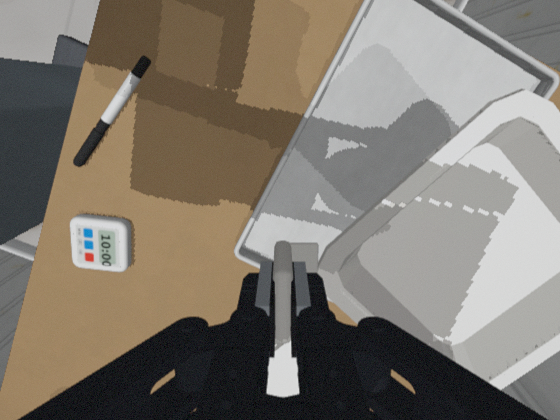

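The wrist view shows the tab square between the pads and the rim's side corner near (520,92). That fits a level tray with its middle about 0.20–0.21 m up, over the centre of the steel tray.

```bash
python3 -c "
from station import sign_off
print(sign_off())"
```

```text
the job is handed in; nothing more can be done
None
```

The top tray was peeled off tab corner first while its far corner stayed down in the stack, and I handed in with it held roughly level about 20 cm above the middle of the steel tray; the stack stayed standing, and nothing came near the beaker or cup.

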